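# Wedge the short foot of a rocking cabinet

### The job

The small grey control cabinet rocks on the bench because the levelling foot at its near right corner is seized too short. With the fingertips push the wooden wedge along the bench, thin edge first, squarely under that foot until it is snug and carries its share of the cabinet, without raising any of the other three feet off the bench, lifting the wedge or shoving the cabinet along. Then press down firmly (about 12 N) on the cabinet's top above that foot to prove that it no longer rocks, and leave everything standing, the other parts on the bench untouched.

Things in the scene. Friction and masses are not known exactly. Their poses are not given: they have to be found in the camera images.
- cabinet: grey steel control cabinet, 180 (its x) x 240 (its y) x 120 mm high with its feet, about 4.5 kg, loose. Door with selector switch and lamp on its -x side, to the robot. Origin: at bench height under its middle; x away from the robot, y to the left, z up. Underside at z = 34 mm, flat top at 120. Four levelling feet, rubber pads 27 mm wide, at x = +-75, y = +-105 mm
- short_corner (a point): point on the cabinet's underside (34 mm above the bench) on the axis of the short foot, at (-75, -105) of the cabinet: near right. This foot is rigid, with the same 27 mm pad, but its sole hangs 5 to 10 mm above the bench, differently each time
- press_spot (a point): point on the cabinet's flat top, 120 mm above the bench, on the axis of the short foot: press straight down here. The weight lies a little towards the far left, so the cabinet rests level on the other three feet; unwedged, a press of some 3 to 7 N here rocks it down onto the short foot, and it rocks back when let go
- near_left_sole (a point): middle of the sole of the near left foot, at bench height while the foot stands
- far_left_sole (a point): middle of the sole of the far left foot, diagonally opposite the short one
- far_right_sole (a point): middle of the sole of the far right foot
- wedge: loose hardwood wedge, 150 mm long, 50 wide, 2.5 thick at its thin edge rising evenly to 20.5 at its butt, 100 g, flat on the bench right of the cabinet, thin edge 30 to 80 mm from the short foot's axis and roughly facing it, up to 0.15 rad askew and 25 mm off line. Origin: middle of its underside; x along it to the thin edge, z up
- wedge_butt (a point): middle of the wedge's upright butt end (the face to push, 50 wide, 20 mm high), 10 mm above its underside. The wedge slides with about 1 N; once the foot rides on it the resistance climbs steeply: snug at some 5 to 12 N of push, while 16 N or more begins to shove the cabinet along or raise other feet
- wedge_tip (a point): middle of the wedge's thin edge, at its underside
- spanner: combination spanner, 143 x 25 x 6 mm, lying in front of the cabinet, origin under its middle; leave it alone
- nut: steel hex nut, 24 x 28 x 13 mm, lying right of the cabinet, origin under its middle; leave it alone
- bolt: steel hex bolt, 71 x 28 x 24 mm, lying right of the cabinet, origin under its middle; leave it alone

How it is judged (in metres and radians):
On the way, in this order (a step that is already met when the one before it is completed fails the run):
1. the wedge is pushed under the short foot and carries more than 1.5 N of the cabinet while the robot does not touch the cabinet (contact force between wedge and cabinet above 1.5 N and contact force between each of the fingers, the arm and cabinet below 0.3 N), for 0.2 s.
2. the fingertips press down on the top above the short foot with more than 8 N and the opposite foot stays down: it no longer rocks (contact force between the fingers and cabinet above 8 N and horizontal distance between the grasp point and press_spot below 0.045 m and height (world z) of far_left_sole below 0.0015 m and contact force between wedge and cabinet above 1.5 N), for 0.3 s.
At the end, for the whole second after the job is handed in: the wedge lies flat under the short foot, the foot's axis within 20 mm of the wedge's centre line, and carries more than 1.5 N of the cabinet by itself; the soles of the other three feet are less than 2 mm above the bench; the cabinet is within 20 mm of where it stood; all is at rest (contact force between wedge and cabinet above 1.5 N and y of short_corner in the frame of wedge between -0.02 and 0.02 m and angle between wedge's own z axis and vertical below 0.04 rad and height (world z) of each of near_left_sole, far_left_sole, far_right_sole below 0.002 m and distance of cabinet from where it was at the start of the episode below 0.02 m and linear speed of each of cabinet, wedge below 0.01 m/s); the robot touches nothing.
It fails at once if the wedge is lifted more than 12 mm or tipped (height (world z) of wedge above 0.012 m or angle between wedge's own z axis and vertical above 0.3 rad).
It fails at once if the cabinet is lifted, tipped or shoved more than 25 mm (height (world z) of cabinet above 0.02 m or angle between cabinet's own z axis and vertical above 0.2 rad or distance of cabinet from where it was at the start of the episode above 0.025 m).
It fails at once if the spanner, nut or bolt is moved more than 20 mm (distance of any of spanner, nut, bolt from where it was at the start of the episode above 0.02 m).
It also fails if it takes over 72 s, if anything falls off the work surface, if the arm or the gripper's body presses on something with over 40 N, if the wrist force passes 120 N, or if a joint passes its speed limit or range.

### The arm

A 7-joint arm with a two-finger parallel gripper is mounted at the origin on a cart in front of the work surface, level with it; the furniture and walls round the work are solid. World frame = base frame: x ahead of the robot, y to its left, z up, the work surface at z = 0. Lengths are in mm, angles in rad, forces in N, time in s.
With the tool pointing down it reaches from about 425 to 825 mm from the base axis. Payload 3.6 kg.
Tool frame: the origin (TCP) lies between the finger pads; the fingertips stand 8 mm ahead of it and the grasp point (between the pads) lies 11 mm behind it (robot.nose_length is the z of the fingertips in the tool frame, in mm); z points along the fingers, y is the direction in which the jaws open and shut (so a half turn about z gives the same grasp; the last joint's range is limited). The gripper opens to 93 mm and grips with 3 to 60 N. Pads are 15 mm wide; open, the fingers measure 128 mm over their backs; the gripper's body (75 mm by 188 mm) begins 65 mm behind the grasp point.
Start: joints at [-1.151, 0.615, -0.013, 1.423, 0.008, 1.103, -0.04], TCP at [280.817, 586.177, 226.64] pointing down, gripper open.
Joint ranges: [-3.12, 3.12], [-0.3, 2.06], [-1.34, 1.32], [0.26, 2.42], [-1.36, 4.5], [0.01, 1.98], [-2.84, 2.84]. Speed limits (rad/s): [2.79, 2.79, 3.14, 3.14, 3.14, 3.14, 3.14].

### API

Orientations are given as a unit quaternion [w, x, y, z].
In Python, from station import robot gives the robot as it stands.
- The arm moves only by the tool arm_command, never from a script. Its argument "steps" is a list that holds one entry, the list of rows, each a list of 7 numbers: the opening, from 0 (shut) to 1 (fully open), then the shift along the tool's x, y, z in mm, then the turn, a rotation vector about the tool's x, y, z in degrees. A call has 1 to 20 rows; each row is the pose to reach, as a shift and turn from the pose measured when the call began, along the tool's axes at that moment; what a row does not reach only later rows make up. A row lasts 1/8 s, in which the tool goes at most 62.5 mm and 10.7 degrees, less where a joint would pass 70% of its speed; a pose out of reach is approached as far as the arm can. A call with a gripper value outside its range is refused whole. The fingers move at their own pace and stop on an object; the grip force is fixed at half the most. Time passes only in rows, so rows that repeat a pose let the fingers close. It gives the time, the measured TCP pose, the force and the opening at its end, in the units of the state.
- robot.state(): the state, without advancing time (a new reading comes with each control period).
- robot.read_camera(name): name is "side" or "top"; returns a dict with "color" (420x560x3 uint8, red, green, blue), "z_map" (420x560 float32, mm along the optical axis (not along the pixel's ray), 0 where there is no reading), "fx", "fy", "cx", "cy" (pixels), "dist" ([k1, k2, p1, p2, k3] as OpenCV has them; the pictures are not rectified), "view" (4x4, takes a point from world to camera coordinates). Camera axes: x right, y up, looking along -z (the intrinsics and any distortion apply to the point x, -y, -z); pixel columns grow to the right and rows downward; lengths in mm; the calibration is good to about 2 mm. A picture is of the moment at which its call begins.
- robot.finish_job(): hands the job in, once; it reports no verdict.
The state is a dict: "t": time; "joint_positions": joint angles; "qvel": joint speeds; "effort": joint torques, N m; "eef_pos": TCP position; "eef_rot": TCP orientation; "ft_force": force on the tool from outside, world axes, zero at the start; "moment": the same for the moment, N m; "gripper_width": finger opening in mm.
Only numpy, scipy, OpenCV 4.12 (cv2) and the standard library are available. Lean on these libraries where they do the work, as an engineer would, in place of code of your own. Each camera call takes 0.05 s, during which the arm holds its last target. There are 200 camera calls.

## Working session

There is one attempt and no reset: what is moved stays moved. The work goes in short steps, Python scripts to look and compute and a tool call to move; the robot and the scene stay as the last step left them, time stands still between calls to the robot, and variables do not carry over. Pictures are saved under pics/ and viewed, about 8 in all and at most 12, crops included, and the job is handed in when it is done.

Besides the shell and the picture viewer there is one more tool, called by a JSON object that holds its "method" and its "body". arm_command: Moves the arm, as the interface text tells. Its arguments: {"type":"object","properties":{"steps":{"type":"array","items":{"type":"array","items":{"type":"array","items":{"type":"number"}}}}},"required":["steps"]}

```bash
mkdir -p pics; cat > h.py <<'E'
import numpy as np, cv2
from station import robot
def snap(n):
    c=robot.read_camera(n); return c
def pts(c):
    H,W=c["z_map"].shape
    u,v=np.meshgrid(np.arange(W),np.arange(H))
    K=np.array([[c["fx"],0,c["cx"]],[0,c["fy"],c["cy"]],[0,0,1.]])
    n=cv2.undistortPoints(np.stack([u,v],-1).reshape(-1,1,2).astype(float),K,np.array(c["dist"],float)).reshape(H,W,2)
    z=c["z_map"].astype(float)
    P=np.stack([n[...,0]*z,-n[...,1]*z,-z,np.ones_like(z)],-1)
    Q=P@np.linalg.inv(np.array(c["view"])).T
    Q=Q[...,:3]; Q[z==0]=np.nan
    return Q
E
python3 - <<'E'
from h import *
for n in("top","side"):
    c=snap(n); cv2.imwrite(f"pics/{n}1.png",c["color"][...,::-1]); np.save(n+"1.npy",pts(c)); np.save(n+"c1.npy",c["color"])
    print(n,np.linalg.inv(np.array(c["view"])).round(2).tolist())
s=robot.state();print(s)
E
```

```text
top [[-0.03, 0.99, -0.11, 462.28], [-1.0, -0.03, 0.0, 39.33], [-0.0, 0.11, 0.99, 990.69], [0.0, 0.0, 0.0, 1.0]]
side [[-0.87, 0.42, -0.26, 310.49], [-0.49, -0.73, 0.48, 568.48], [0.01, 0.55, 0.84, 975.98], [0.0, 0.0, 0.0, 1.0]]
{'t': 0.1, 'joint_positions': array([-1.15050985,  0.6158366 , -0.01262928,  1.42469983,  0.0081202 ,
        1.10339761, -0.04043456]), 'qvel': array([-0.00168456, -0.00114479, -0.00031349, -0.00258102, -0.00129898,
        0.00249943, -0.00114856]), 'effort': array([ 1.21833287e-03, -4.60045016e+01,  2.09865910e-01, -1.66244227e+01,
       -6.12589438e-02,  1.69308786e-02,  9.27866654e-05]), 'eef_pos': array([280.54018576, 585.5908225 , 225.60067071]), 'eef_rot': array([-2.34977617e-04,  2.21515198e-01,  9.75156246e-01, -1.12109960e-03]), 'ft_force': array([-0.3791687 ,  0.03929487,  0.38372498]), 'moment': array([-0.01455939, -0.00158357,  0.03406607]), 'gripper_width': 92.83625474044814}
```

View pics/top1.png

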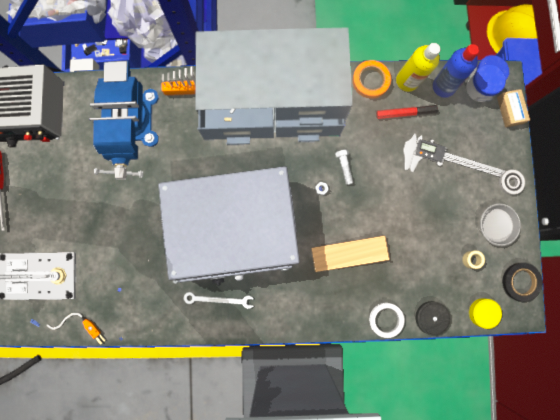

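View pics/side1.png

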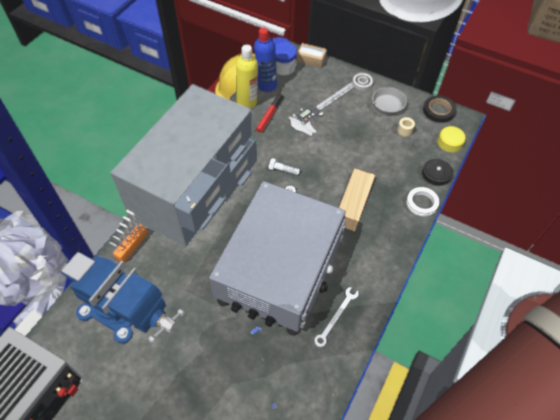

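The top view shows the cabinet lid at (161–298, 170–280) and the wedge at (313–388, 237–270), with its thin edge at x≈313 facing the near right foot. The bolt is at (345,167), the nut at (322,188) and the spanner at (218,300). Next I'll fit the poses.

```bash
python3 - <<'E'
from h import *
for n in("top","side"):
    Q=np.load(n+"1.npy");C=np.load(n+"c1.npy").astype(int)
    b=[(slice(285,335),slice(130,300)),(slice(200,400),slice(200,350))][n=="side"]
    m=(abs(Q[...,2]-120)<6); m2=np.zeros_like(m)
    if n=="top": m2[160:290,150:310]=1
    else: m2[180:330,205:350]=1
    lab=(m&m2)
    p=Q[lab]; r=cv2.minAreaRect(p[:,:2].astype(np.float32)); print(n,"lid z",np.median(p[:,2]),r,cv2.boxPoints(r).round(1).tolist())
    y=(C[...,0]-C[...,2]>35)&(C[...,0]>110); m2[:]=0
    if n=="top": m2[230:278,305:395]=1
    else: m2[165:235,335:380]=1
    p=Q[y&m2]; p=p[(p[:,2]>-5)&(p[:,2]<28)]
    r=cv2.minAreaRect(p[:,:2].astype(np.float32)); print("wedge",len(p),r,cv2.boxPoints(r).round(1).tolist())
    A=np.c_[p[:,:2],np.ones(len(p))]; k=np.linalg.lstsq(A,p[:,2],rcond=None)[0]; print("slope",k, "yaw of downhill",np.arctan2(-k[1],-k[0]),np.hypot(*k[:2]), p[:,2].min(),p[:,2].max())
    # bench check
    bb=Q[300:320,270:340] if n=="top" else Q[330:350,220:280]
    print("bench z",np.nanmedian(bb[...,2]))
Q=np.load("top1.npy")
for nm,(u,v) in dict(nut=(322,188),bolt1=(342,153),bolt2=(348,182),sp1=(188,298),sp2=(250,302)).items(): print(nm,Q[v,u].round(0))
E
```

```text
top lid z 120.04580670959103 ((540.3837890625, 129.49240112304688), (181.79969787597656, 241.11917114257812), 5.767323017120361) [[437.79998779296875, 240.3000030517578], [462.1000061035156, 0.4000000059604645], [642.9000244140625, 18.700000762939453], [618.7000122070312, 258.6000061035156]]
wedge 1966 ((479.6911926269531, -108.2582015991211), (53.67332458496094, 157.1561279296875), 7.484410285949707) [[442.79998779296875, -33.79999923706055], [463.29998779296875, -189.6999969482422], [516.5, -182.6999969482422], [496.1000061035156, -26.899999618530273]]
slope [ 0.01889753 -0.10062007 -8.649447  ] yaw of downhill 1.7564444634021348 0.10237926655069661 -4.640917229172032 24.723464376848483
bench z 0.44962862802276504
side lid z 119.12049353705493 ((576.1788940429688, 135.8142852783203), (256.4130859375, 242.852294921875), 6.464832305908203) [[435.1000061035156, 242.0], [462.5, 0.699999988079071], [717.2000122070312, 29.600000381469727], [689.9000244140625, 270.8999938964844]]
wedge 1223 ((481.4345703125, -113.98892211914062), (53.50310134887695, 169.61695861816406), 8.287936210632324) [[442.70001220703125, -33.900001525878906], [467.20001220703125, -201.8000030517578], [520.0999755859375, -194.10000610351562], [495.70001220703125, -26.200000762939453]]
slope [  0.02602557  -0.09216177 -11.44638636] yaw of downhill 1.8460199965843587 0.09576597570166849 -4.267422993655032 23.872574717629846
bench z -0.20874946859851207
nut [617. -55.  -0.]
bolt1 [684. -97.  26.]
bolt2 [ 625. -108.   15.]
sp1 [398. 226.   0.]
sp2 [387. 100.   2.]
```

```bash
cat >> h.py <<'E'
from scipy.spatial.transform import Rotation as Rn
def row(*targets):
    """world targets (x,y,z,heading of tool y deg) -> tool shift, turn (tool kept pointing down)"""
    s=robot.state(); q=s["eef_rot"]; R=Rn.from_quat([q[1],q[2],q[3],q[0]])
    print("t",round(s["t"],2),"pos",s["eef_pos"].round(1),"yhead",np.degrees(np.arctan2(*R.as_matrix()[[1,0],1])).round(1),"F",s["ft_force"].round(2),"w",round(s["gripper_width"],1),"q",s["joint_positions"].round(2))
    for x,y,z,h in targets:
        a=np.radians(h); yv=np.array([np.cos(a),np.sin(a),0]); zv=np.array([0,0,-1.]); 
        T=Rn.from_matrix(np.c_[np.cross(yv,zv),yv,zv])
        print((x,y,z,h),R.inv().apply(np.array([x,y,z])-s["eef_pos"]).round(1),(R.inv()*T).as_rotvec(degrees=True).round(1))
E
python3 -c "
from h import *
row((480,300,226,80),(438,-128,226,95.8),(438,-128,60,95.8))"
```

```text
t 0.1 pos [280.5 585.6 225.6] yhead 64.4 F [-0.38  0.04  0.38] w 92.8 q [-1.15  0.62 -0.01  1.42  0.01  1.1  -0.04]
(480, 300, 226, 80) [-303.3 -171.4    0. ] [ -0.1  -0.  -15.6]
(438, -128, 226, 95.8) [-450.3 -575.5    0.9] [ -0.1  -0.  -31.4]
(438, -128, 60, 95.8) [-450.3 -575.2  166.9] [ -0.1  -0.  -31.4]
```

{"method": "arm_command", "body": {"steps": [[[0.43, -303, -171, 0, 0, 0, -16], [0.43, -303, -171, 0, 0, 0, -16], [0.43, -303, -171, 0, 0, 0, -16], [0.43, -303, -171, 0, 0, 0, -16], [0.43, -303, -171, 0, 0, 0, -16], [0.43, -303, -171, 0, 0, 0, -16], [0.43, -450, -575, 0, 0, 0, -31.4], [0.43, -450, -575, 0, 0, 0, -31.4], [0.43, -450, -575, 0, 0, 0, -31.4], [0.43, -450, -575, 0, 0, 0, -31.4], [0.43, -450, -575, 0, 0, 0, -31.4], [0.43, -450, -575, 0, 0, 0, -31.4], [0.43, -450, -575, 0, 0, 0, -31.4], [0.43, -450, -575, 0, 0, 0, -31.4], [0.43, -450, -575, 0, 0, 0, -31.4], [0.43, -450, -575, 100, 0, 0, -31.4], [0.43, -450, -575, 167, 0, 0, -31.4], [0.43, -450, -575, 167, 0, 0, -31.4], [0.43, -450, -575, 167, 0, 0, -31.4]]]}}

```text
t: 2.48
eef_pos: [436.1, -125.1, 57.7]
eef_rot: [-0.004, -0.053, 0.999, 0.001]
ft_force: [0.1, 0.5, 0.4]
gripper_width: 39.9
```

```bash
python3 -c "
from h import *
row((438,-128,60,95.8),(438,-128,13,95.8),(459,-126,13,95.8))"
```

```text
t 2.48 pos [ 436.1 -125.1   57.7] yhead 96.0 F [0.06 0.48 0.44] w 39.9 q [ 0.25  0.6  -0.03  2.14  0.05  0.41  1.86]
(438, -128, 60, 95.8) [-1.6 -3.1 -2.4] [ 0.1 -0.4  0.2]
(438, -128, 13, 95.8) [-2.  -3.2 44.6] [ 0.1 -0.4  0.2]
(459, -126, 13, 95.8) [-23.   -3.4  44.5] [ 0.1 -0.4  0.2]
```

{"method": "arm_command", "body": {"steps": [[[0.43, -2, -3, 43, 0, 0, 0], [0.43, -2, -3, 43, 0, 0, 0], [0.43, -2, -3, 43, 0, 0, 0], [0.43, -6, -3, 43, 0, 0, 0], [0.43, -10, -3, 43, 0, 0, 0], [0.43, -13, -3, 43, 0, 0, 0], [0.43, -16, -3, 43, 0, 0, 0], [0.43, -19, -3, 43, 0, 0, 0], [0.43, -22, -3, 43, 0, 0, 0], [0.43, -22, -3, 43, 0, 0, 0], [0.43, -22, -3, 43, 0, 0, 0]]]}}

```text
t: 3.85
eef_pos: [458.6, -125.7, 14.5]
eef_rot: [-0.003, -0.053, 0.999, 0.001]
ft_force: [0.3, -0.2, -0.3]
gripper_width: 39.8
```

```bash
cat >> h.py <<'E'
def wedge(n="top",box=(235,285,300,400)):
    c=snap(n); Q=pts(c); C=c["color"].astype(int)
    m=(C[...,0]-C[...,2]>35)&(C[...,0]>110); m2=np.zeros_like(m); a,b,d,e=box; m2[a:b,d:e]=1
    p=Q[m&m2]; p=p[(p[:,2]>-5)&(p[:,2]<28)]
    r=cv2.minAreaRect(p[:,:2].astype(np.float32)); print("wedge",len(p),r,cv2.boxPoints(r).round(1).tolist())
    return c
E
python3 -c "
from h import *
row((459,-126,13,95.8))
c=wedge(box=(200,300,300,410)); cv2.imwrite('pics/top2.png',cv2.resize(c['color'][180:300,260:420,::-1],None,fx=4,fy=4))"
```

```text
t 3.85 pos [ 458.6 -125.7   14.5] yhead 96.0 F [ 0.27 -0.16 -0.32] w 39.8 q [ 0.24  0.7  -0.03  2.11  0.05  0.34  1.85]
(459, -126, 13, 95.8) [-0.4 -0.3  1.4] [ 0.1 -0.4  0.2]
wedge 707 ((491.7656555175781, -77.8967514038086), (99.9065933227539, 119.04945373535156), 61.228424072265625) [[415.5, -93.0], [519.9000244140625, -150.3000030517578], [568.0, -62.79999923706055], [463.6000061035156, -5.5]]
```

View pics/top2.png

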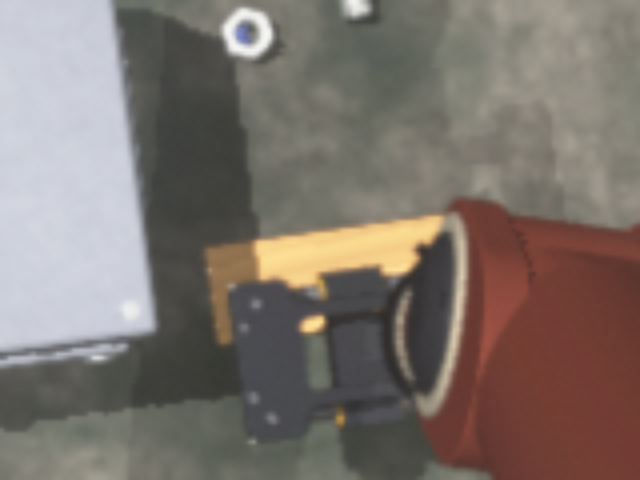

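The picture shows the fingers along the near side of the wedge. Its thin edge is at crop (206,250)–(218,343), so it has shifted toward +x, but the arm hides the rest. I'll back off, go over and behind the butt, and measure again.

```bash
python3 -c "
from h import *
row((440,-128,14,95.8),(440,-128,90,95.8),(500,-225,110,5.8))"
```

```text
t 3.9 pos [ 458.6 -125.7   14.5] yhead 96.0 F [-0.01 -0.48 -0.06] w 39.7 q [ 0.24  0.7  -0.03  2.11  0.05  0.34  1.85]
(440, -128, 14, 95.8) [18.7 -0.3  0.6] [ 0.1 -0.4  0.2]
(440, -128, 90, 95.8) [ 19.2  -0.2 -75.4] [ 0.1 -0.4  0.2]
(500, -225, 110, 5.8) [ -30.1 -103.   -95.8] [-0.2 -0.4 90.2]
```

{"method": "arm_command", "body": {"steps": [[[0.43, 18, 0, 0, 0, 0, 0], [0.43, 18, 0, 0, 0, 0, 0], [0.1, 18, 0, -70, 0, 0, 10], [0.1, 10, -20, -95, 0, 0, 20], [0.1, 0, -50, -95, 0, 0, 30], [0.1, -20, -80, -95, 0, 0, 40], [0.1, -30, -103, -95, 0, 0, 50], [0.1, -30, -103, -95, 0, 0, 60], [0.1, -30, -103, -95, 0, 0, 70], [0.1, -30, -103, -95, 0, 0, 80], [0.1, -30, -103, -95, 0, 0, 90], [0.1, -30, -103, -95, 0, 0, 90], [0.1, -30, -103, -95, 0, 0, 90]]]}}

```text
t: 5.52
eef_pos: [500.3, -224.9, 109.2]
eef_rot: [-0.002, 0.668, 0.744, -0.002]
ft_force: [-0.0, 0.1, -0.3]
gripper_width: 9.1
```

```bash
python3 -c "
from h import *
row((500,-212,13,5.8))
c=wedge(box=(225,285,300,400)); cv2.imwrite('pics/top3.png',cv2.resize(c['color'][180:300,260:420,::-1],None,fx=4,fy=4))
wedge('side',(150,240,335,390))"
```

```text
t 5.53 pos [ 500.3 -224.9  109.2] yhead 6.2 F [-0.04  0.09 -0.28] w 9.1 q [ 0.11  0.64  0.42  1.86 -0.37  0.73  0.85]
(500, -212, 13, 5.8) [12.7  1.7 96.2] [-0.3 -0.1  0.4]
wedge 1943 ((490.06304931640625, -107.9736099243164), (53.616485595703125, 156.1116485595703), 6.019602298736572) [[455.20001220703125, -33.20000076293945], [471.6000061035156, -188.39999389648438], [524.9000244140625, -182.8000030517578], [508.5, -27.5]]
wedge 1120 ((491.8581848144531, -114.69922637939453), (53.62564468383789, 167.5337677001953), 6.527087688446045) [[455.70001220703125, -34.5], [474.70001220703125, -201.0], [528.0, -194.89999389648438], [509.0, -28.399999618530273]]
```

View pics/top3.png

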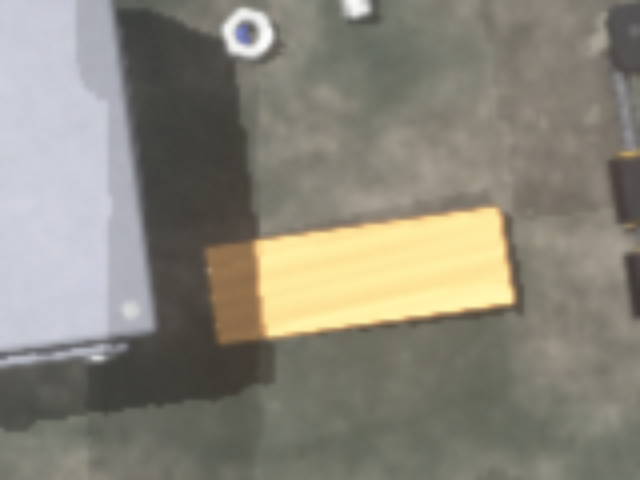

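The wedge heading is now 96.0° and its centre line passes within 1 mm of the foot axis at (476,17). In the crop the wedge runs from (206,250) to (515,300), and the nut is untouched. I'll go down behind the butt next.

{"method": "arm_command", "body": {"steps": [[[0.1, 13, 2, 60, 0, 0, 0.4], [0.1, 13, 2, 95, 0, 0, 0.4], [0.1, 13, 2, 95, 0, 0, 0.4], [0.1, 13, 2, 95, 0, 0, 0.4], [0.1, 20, 2, 95, 0, 0, 0.4], [0.1, 27, 2, 95, 0, 0, 0.4], [0.1, 27, 2, 95, 0, 0, 0.4], [0.1, 27, 2, 95, 0, 0, 0.4]]]}}

```text
t: 6.62
eef_pos: [498.8, -197.9, 14.6]
eef_rot: [-0.002, 0.671, 0.742, -0.002]
ft_force: [0.4, -0.7, -0.2]
gripper_width: 9.6
```

```bash
python3 -c "
from h import *
row((499,-190,13,6),(494,-145,13,6),(493.5,-135,13,6))"
```

```text
t 6.62 pos [ 498.8 -197.9   14.6] yhead 5.7 F [ 0.37 -0.69 -0.21] w 9.6 q [ 0.13  0.77  0.32  1.94 -0.47  0.5   0.89]
(499, -190, 13, 6) [7.9 1.  1.6] [-0.3 -0.1 -0.3]
(494, -145, 13, 6) [53.2  0.5  1.6] [-0.3 -0.1 -0.3]
(493.5, -135, 13, 6) [63.2  1.   1.6] [-0.3 -0.1 -0.3]
```

{"method": "arm_command", "body": {"steps": [[[0.1, 4, 0.5, 1, 0, 0, 0], [0.1, 8, 0.5, 1, 0, 0, 0], [0.1, 13, 0.5, 1, 0, 0, 0], [0.1, 18, 0.5, 1, 0, 0, 0], [0.1, 23, 0.5, 1, 0, 0, 0], [0.1, 28, 0.5, 1, 0, 0, 0], [0.1, 33, 0.5, 1, 0, 0, 0], [0.1, 38, 0.5, 1, 0, 0, 0], [0.1, 43, 0.5, 1, 0, 0, 0], [0.1, 47, 0.5, 1, 0, 0, 0], [0.1, 50, 0.5, 1, 0, 0, 0], [0.1, 53, 0.5, 1, 0, 0, 0], [0.1, 53, 0.5, 1, 0, 0, 0]]]}}

```text
t: 8.25
eef_pos: [494.0, -144.7, 13.6]
eef_rot: [-0.002, 0.671, 0.742, -0.002]
ft_force: [0.1, 0.3, 0.3]
gripper_width: 8.5
```

{"method": "arm_command", "body": {"steps": [[[0.1, 1.5, 0, 0.5, 0, 0, 0], [0.1, 3, 0, 0.5, 0, 0, 0], [0.1, 4.5, 0, 0.5, 0, 0, 0], [0.1, 6, 0, 0.5, 0, 0, 0], [0.1, 6, 0, 0.5, 0, 0, 0]]]}}

```text
t: 8.88
eef_pos: [493.5, -138.7, 13.2]
eef_rot: [-0.002, 0.671, 0.742, -0.002]
ft_force: [-0.0, -1.8, 1.3]
gripper_width: 9.5
```

```bash
python3 -c "
from h import *
row((493.5,-135,13,6))
wedge('side',(150,260,325,390))"
```

```text
t 8.88 pos [ 493.5 -138.7   13.2] yhead 5.8 F [-0.01 -1.77  1.28] w 9.5 q [ 0.03  0.75  0.32  2.01 -0.5   0.46  0.82]
(493.5, -135, 13, 6) [3.7 0.4 0.2] [-0.3 -0.1 -0.2]
wedge 745 ((487.03985595703125, -62.45928955078125), (53.39421463012695, 167.20053100585938), 6.441594123840332) [[451.1000061035156, 17.600000381469727], [469.8999938964844, -148.5], [522.9000244140625, -142.5], [504.20001220703125, 23.600000381469727]]
```

{"method": "arm_command", "body": {"steps": [[[0.1, 1, 0, 0, 0, 0, 0], [0.1, 2, 0, 0, 0, 0, 0], [0.1, 3, 0, 0, 0, 0, 0], [0.1, 4, 0, 0, 0, 0, 0], [0.1, 4, 0, 0, 0, 0, 0]]]}}

```text
t: 9.55
eef_pos: [493.1, -134.5, 13.2]
eef_rot: [-0.002, 0.671, 0.742, -0.001]
ft_force: [-1.3, -0.8, 1.2]
gripper_width: 9.6
```

{"method": "arm_command", "body": {"steps": [[[0.1, 1, 0, 0, 0, 0, 0], [0.1, 2, 0, 0, 0, 0, 0], [0.1, 3, 0, 0, 0, 0, 0], [0.1, 3, 0, 0, 0, 0, 0]]]}}

```text
t: 10.05
eef_pos: [492.7, -131.3, 13.2]
eef_rot: [-0.003, 0.67, 0.742, -0.001]
ft_force: [-0.4, -0.6, 1.1]
gripper_width: 9.0
```

{"method": "arm_command", "body": {"steps": [[[0.1, 1, 0, 0, 0, 0, 0], [0.1, 2, 0, 0, 0, 0, 0], [0.1, 3, 0, 0, 0, 0, 0], [0.1, 3, 0, 0, 0, 0, 0]]]}}

```text
t: 10.55
eef_pos: [492.4, -128.0, 13.1]
eef_rot: [-0.003, 0.67, 0.742, -0.001]
ft_force: [-0.1, -1.1, 0.5]
gripper_width: 8.9
```

{"method": "arm_command", "body": {"steps": [[[0.1, 1, 0, 0, 0, 0, 0], [0.1, 2, 0, 0, 0, 0, 0], [0.1, 3, 0, 0, 0, 0, 0], [0.1, 3, 0, 0, 0, 0, 0]]]}}

```text
t: 11.05
eef_pos: [492.0, -124.8, 13.1]
eef_rot: [-0.003, 0.67, 0.742, -0.001]
ft_force: [-1.1, -0.6, 1.2]
gripper_width: 9.3
```

{"method": "arm_command", "body": {"steps": [[[0.1, 1, 0, 0, 0, 0, 0], [0.1, 2, 0, 0, 0, 0, 0], [0.1, 3, 0, 0, 0, 0, 0], [0.1, 3, 0, 0, 0, 0, 0]]]}}

```text
t: 11.55
eef_pos: [491.7, -121.6, 13.1]
eef_rot: [-0.003, 0.67, 0.742, -0.001]
ft_force: [0.4, -1.3, 1.0]
gripper_width: 9.4
```

{"method": "arm_command", "body": {"steps": [[[0.1, 1, 0, 0, 0, 0, 0], [0.1, 2, 0, 0, 0, 0, 0], [0.1, 2, 0, 0, 0, 0, 0]]]}}

```text
t: 11.92
eef_pos: [491.4, -119.4, 13.1]
eef_rot: [-0.003, 0.67, 0.742, -0.001]
ft_force: [0.4, -0.5, 1.0]
gripper_width: 9.2
```

{"method": "arm_command", "body": {"steps": [[[0.1, 1, 0, 0, 0, 0, 0], [0.1, 2, 0, 0, 0, 0, 0], [0.1, 2, 0, 0, 0, 0, 0]]]}}

```text
t: 12.3
eef_pos: [491.3, -117.8, 13.1]
eef_rot: [-0.003, 0.67, 0.742, -0.001]
ft_force: [-0.2, -2.0, 0.3]
gripper_width: 9.0
```

{"method": "arm_command", "body": {"steps": [[[0.1, 1, 0, 0, 0, 0, 0], [0.1, 2, 0, 0, 0, 0, 0], [0.1, 2, 0, 0, 0, 0, 0]]]}}

```text
t: 12.68
eef_pos: [491.3, -116.5, 13.2]
eef_rot: [-0.002, 0.67, 0.742, -0.002]
ft_force: [0.4, -4.1, 0.0]
gripper_width: 9.6
```

{"method": "arm_command", "body": {"steps": [[[0.1, 1, 0, 0, 0, 0, 0], [0.1, 2, 0, 0, 0, 0, 0], [0.1, 2, 0, 0, 0, 0, 0]]]}}

```text
t: 13.05
eef_pos: [491.3, -115.4, 13.2]
eef_rot: [-0.001, 0.671, 0.742, -0.002]
ft_force: [0.8, -5.2, -0.0]
gripper_width: 9.2
```

{"method": "arm_command", "body": {"steps": [[[0.1, 1, 0, 0, 0, 0, 0], [0.1, 2, 0, 0, 0, 0, 0], [0.1, 2, 0, 0, 0, 0, 0]]]}}

```text
t: 13.42
eef_pos: [491.4, -115.0, 13.4]
eef_rot: [-0.0, 0.671, 0.741, -0.002]
ft_force: [-0.1, -6.1, -1.0]
gripper_width: 9.7
```

{"method": "arm_command", "body": {"steps": [[[0.1, 1, 0, 0, 0, 0, 0], [0.1, 2, 0, 0, 0, 0, 0], [0.1, 2, 0, 0, 0, 0, 0]]]}}

```text
t: 13.8
eef_pos: [491.5, -114.8, 13.5]
eef_rot: [0.001, 0.671, 0.741, -0.003]
ft_force: [-0.7, -7.0, -0.9]
gripper_width: 9.2
```

{"method": "arm_command", "body": {"steps": [[[0.1, 2, 0, 0, 0, 0, 0], [0.1, 3, 0, 0, 0, 0, 0], [0.1, 3, 0, 0, 0, 0, 0], [0.1, 3, 0, 0, 0, 0, 0]]]}}

```text
t: 14.3
eef_pos: [491.6, -114.4, 13.7]
eef_rot: [0.003, 0.672, 0.741, -0.004]
ft_force: [0.1, -7.9, -1.0]
gripper_width: 9.5
```

```bash
python3 - <<'E'
from h import *
row()
c=snap("side"); Q=pts(c); cv2.imwrite('pics/side4.png',cv2.resize(c['color'][160:340,200:400,::-1],None,fx=3.5,fy=3.5,interpolation=cv2.INTER_CUBIC))
Q0=np.load("side1.npy")
def lid(Q):
    m=np.zeros(Q.shape[:2],bool); m[195:305,225:335]=1
    p=Q[m&(abs(Q[...,2]-120)<6)]; A=np.c_[p[:,:2]-[540,129],np.ones(len(p))]
    return np.linalg.lstsq(A,p[:,2],rcond=None)[0].round(4)
print(lid(Q0),lid(Q))
E
```

```text
t 14.3 pos [ 491.6 -114.4   13.7] yhead 5.6 F [ 0.07 -7.89 -1.02] w 9.5 q [-0.03  0.75  0.32  2.04 -0.52  0.43  0.78]
[1.600000e-03 1.500000e-03 1.191086e+02] [1.000000e-04 2.000000e-04 1.192261e+02]
```

View pics/side4.png

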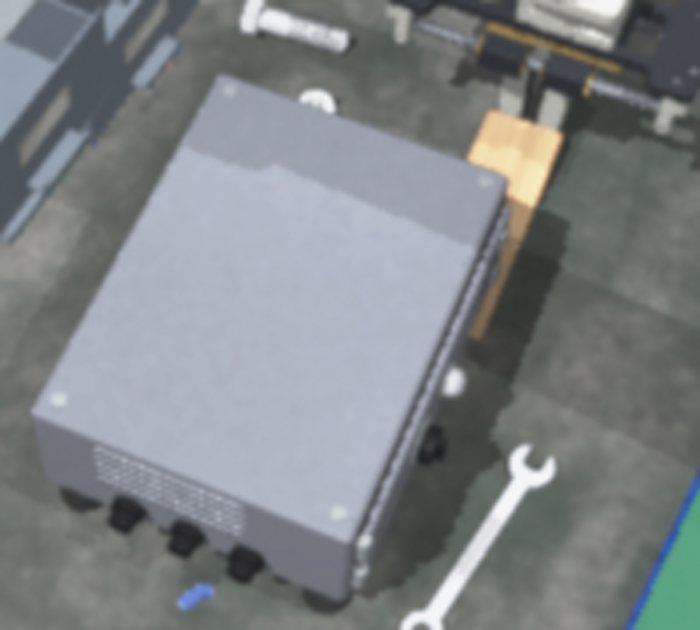

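The picture shows the wedge under the near right corner, with its butt at crop (515,130) and its thin edge showing at (475,335). The fingers are on the butt, the lid is level, and the spanner, nut and bolt look untouched. The push has reached 8 N, which is snug. I'll retreat and go over the corner.

```bash
python3 -c "
from h import *
row((494,-140,13.5,5.8),(494,-140,170,5.8),(476.5,17.5,170,5.8),(476.5,17.5,145,5.8))"
```

```text
t 14.35 pos [ 491.5 -114.4   13.7] yhead 5.6 F [ 0.82 -7.68 -1.07] w 9.2 q [-0.03  0.75  0.32  2.04 -0.52  0.43  0.78]
(494, -140, 13.5, 5.8) [-25.7  -0.    0.5] [-0.1  0.6 -0.2]
(494, -140, 170, 5.8) [ -27.3   -0.3 -156. ] [-0.1  0.6 -0.2]
(476.5, 17.5, 170, 5.8) [ 131.1   -2.4 -157.6] [-0.1  0.6 -0.2]
(476.5, 17.5, 145, 5.8) [ 131.4   -2.4 -132.6] [-0.1  0.6 -0.2]
```

{"method": "arm_command", "body": {"steps": [[[0.1, -10, 0, 0, 0, 0.6, 0], [0.1, -26, 0, 0, 0, 0.6, 0], [0.1, -26, 0, 0, 0, 0.6, 0], [0, -27, 0, -60, 0, 0.6, 0], [0, -27, 0, -115, 0, 0.6, 0], [0, -27, 0, -156, 0, 0.6, 0], [0, -27, 0, -156, 0, 0.6, 0], [0, 20, -1, -157, 0, 0.6, 0], [0, 65, -2, -157, 0, 0.6, 0], [0, 105, -2, -157, 0, 0.6, 0], [0, 131, -2, -157, 0, 0.6, 0], [0, 131, -2, -157, 0, 0.6, 0], [0, 131, -2, -145, 0, 0.6, 0], [0, 131, -2, -133, 0, 0.6, 0], [0, 131, -2, -133, 0, 0.6, 0], [0, 131, -2, -133, 0, 0.6, 0]]]}}

```text
t: 16.35
eef_pos: [477.0, 16.5, 145.2]
eef_rot: [-0.001, 0.672, 0.74, -0.001]
ft_force: [0.3, 0.1, 0.4]
gripper_width: 0.5
```

```bash
python3 -c "
from h import *
row((476.5,17.5,128,5.8))"
```

```text
t 16.35 pos [477.   16.5 145.2] yhead 5.5 F [0.26 0.12 0.38] w 0.5 q [-0.43  0.51  0.51  2.02 -0.37  0.71  0.41]
(476.5, 17.5, 128, 5.8) [ 1.1 -0.3 17.2] [-0.1  0.  -0.3]
```

{"method": "arm_command", "body": {"steps": [[[0, 1, 0, 8, 0, 0, 0], [0, 1, 0, 13, 0, 0, 0], [0, 1, 0, 15, 0, 0, 0], [0, 1, 0, 16, 0, 0, 0], [0, 1, 0, 17, 0, 0, 0], [0, 1, 0, 18, 0, 0, 0], [0, 1, 0, 19, 0, 0, 0], [0, 1, 0, 19, 0, 0, 0]]]}}

```text
t: 17.35
eef_pos: [476.9, 17.3, 127.5]
eef_rot: [-0.001, 0.672, 0.74, -0.0]
ft_force: [-2.6, 0.6, 11.3]
gripper_width: 0.1
```

{"method": "arm_command", "body": {"steps": [[[0, 0, 0, 1.7, 0, 0, 0], [0, 0, 0, 1.7, 0, 0, 0], [0, 0, 0, 1.7, 0, 0, 0], [0, 0, 0, 1.7, 0, 0, 0], [0, 0, 0, 1.7, 0, 0, 0]]]}}

```text
t: 17.98
eef_pos: [476.9, 17.3, 127.5]
eef_rot: [-0.001, 0.673, 0.74, 0.001]
ft_force: [-3.0, 0.3, 13.4]
gripper_width: 0.3
```

```bash
python3 - <<'E'
from h import *
row()
c=snap("side"); Q=pts(c)
Q0=np.load("side1.npy")
for q in(Q0,Q):
    m=np.zeros(Q.shape[:2],bool); m[230:305,225:325]=1
    p=q[m&(abs(q[...,2]-120)<6)]; A=np.c_[p[:,:2]-[540,129],np.ones(len(p))]
    print(np.linalg.lstsq(A,p[:,2],rcond=None)[0].round(4))
E
```

```text
t 17.98 pos [476.9  17.3 127.5] yhead 5.5 F [-3.04  0.34 13.44] w 0.3 q [-0.41  0.53  0.48  2.04 -0.4   0.66  0.43]
[1.800000e-03 1.200000e-03 1.191303e+02]
[1.300000e-03 4.000000e-04 1.192265e+02]
```

The press held at 11–13 N with the tool height steady at 127.5 mm, so the corner did not sink. Now I'll lift off and check.

{"method": "arm_command", "body": {"steps": [[[0, 0, 0, -3, 0, 0, 0], [0, 0, 0, -20, 0, 0, 0], [0, 0, 0, -70, 0, 0, 0], [0, 0, 0, -120, 0, 0, 0], [0, -60, 0, -120, 0, 0, 0], [0, -120, 0, -120, 0, 0, 0], [0, -180, 0, -120, 0, 0, 0], [0, -240, 0, -120, 0, 0, 0], [0, -240, 0, -120, 0, 0, 0], [0, -240, 0, -120, 0, 0, 0], [0, -240, 0, -120, 0, 0, 0]]]}}

```text
t: 19.4
eef_pos: [500.3, -219.6, 246.6]
eef_rot: [-0.002, 0.671, 0.741, 0.001]
ft_force: [0.5, -0.2, -0.2]
gripper_width: 0.6
```

```bash
python3 - <<'E'
from h import *
row()
c=wedge(box=(215,285,270,390)); Q=pts(c)
cv2.imwrite('pics/top5.png',cv2.resize(c['color'][140:320,150:400,::-1],None,fx=3,fy=3))
Q0=np.load("top1.npy"); m2=np.zeros(Q.shape[:2],bool); m2[160:290,150:310]=1
for q in(Q0,Q):
    p=q[(abs(q[...,2]-120)<6)&m2]; r=cv2.minAreaRect(p[:,:2].astype(np.float32)); A=np.c_[p[:,:2]-[540,129],np.ones(len(p))]
    print(r,np.linalg.lstsq(A,p[:,2],rcond=None)[0].round(4))
E
```

```text
t 19.4 pos [ 500.3 -219.6  246.6] yhead 5.7 F [ 0.48 -0.24 -0.23] w 0.6 q [-0.02  0.49  0.6   1.71 -0.31  1.05  0.79]
wedge 1357 ((484.99285888671875, -47.237701416015625), (53.365928649902344, 124.27764129638672), 5.641229152679443) [[452.29998779296875, 12.0], [464.5, -111.69999694824219], [517.7000122070312, -106.5], [505.3999938964844, 17.200000762939453]]
((540.3837890625, 129.49240112304688), (181.79969787597656, 241.11917114257812), 5.767323017120361) [1.900000e-03 2.900000e-03 1.200248e+02]
((540.3209228515625, 129.57569885253906), (182.04771423339844, 241.55526733398438), 5.789230823516846) [7.000000e-04 2.100000e-03 1.201069e+02]
```

View pics/top5.png

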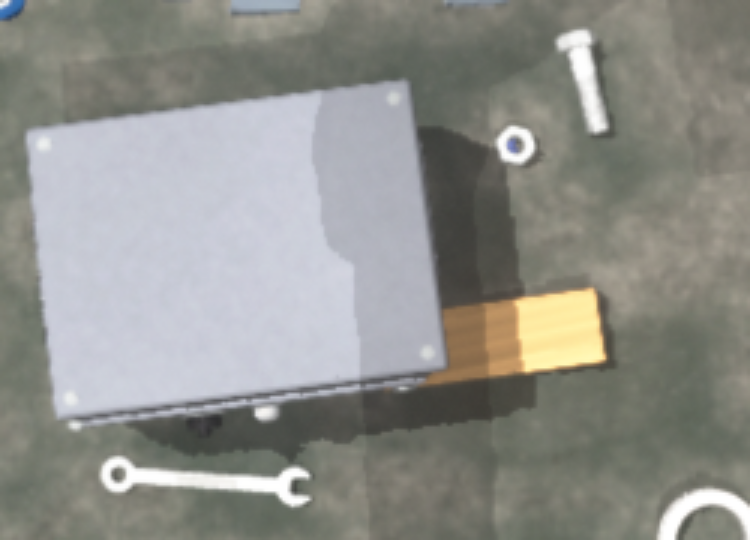

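The cabinet (crop corners 28,130 to 445,370) has not moved. The wedge butt is at crop (600,325), and the spanner, nut and bolt are where they were. Handing in.

```bash
python3 -c "
from station import robot
print(robot.finish_job())"
```

```text
the job is handed in; nothing more can be done
None
```

The wedge is snug under the short foot, the corner held under the proof press, and the job is handed in; no verdict was reported.

- **Wedge:** I first nudged it sideways into line with the foot. Then I pushed it by the butt until the resistance rose from about 1 N to about 8 N, within the 5–12 N snug range. Its centre line ends about 2 mm from the foot's axis.
- **Press:** I pressed above the short foot at 11.3 N, then 13.4 N. The tool height stayed at 127.5 mm at both readings, so the corner did not give.
- **Last checks:** The cabinet's measured position changed by about 0.1 mm and its lid tilt by about 0.001 rad, which is within camera noise. By eye the spanner, nut and bolt had not moved. The arm was clear of everything, at about 19 s of the 72 s allowed.
- **Not measured directly:** I could not read the load on the wedge or the heights of the three other soles. I judged them from the push force, the steady press height and the lid tilt. The sideways force read about −3 N in x during the press. No check failed.

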